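# Seat the optical reference cell in the clarity meter

### The arm

A 6-joint arm with a two-finger parallel gripper is mounted at the origin on a cart in front of the work surface, level with it; the furniture and walls round the work are solid. World frame = base frame: x ahead of the robot, y to its left, z up, the work surface at z = 0. Lengths are in mm, angles in rad, forces in N, time in s.
With the tool pointing down it reaches from about 425 to 925 mm from the base axis. Payload 12.5 kg.
Tool frame: the origin (TCP) lies on the front face of the gripper's body, between the roots of the fingers; the fingertips stand 73 mm ahead of it and the grasp point (between the pads) lies 54 mm ahead of it (env.tip_extent is the distance from the TCP to the fingertips, in mm); z points along the fingers, x is the direction in which the jaws open and shut, and the axes are right-handed (so a half turn about z gives the same grasp; the last joint's range is limited). The gripper opens to 85 mm and grips with 20 to 120 N. Pads are 22 mm wide; open, the fingers measure 114 mm over their backs; the gripper's body (76 mm by 85 mm) begins 54 mm behind the grasp point. The pads swing forward as they close: fully open they stand 13 mm farther back than shut.
Start: joints at [-1.33, 0.491, 1.559, -0, 1.092, -0.106], TCP at [212.453, -587.793, 303.927] pointing down, gripper open.
Joint ranges: [-3.1, 3.1], [-0.84, 2.19], [0.05, 2.79], [-1.13, 4.28], [0.06, 2.93], [-2.69, 2.69]. Speed limits (rad/s): [2.22, 2.22, 2.79, 3.14, 3.14, 3.14].

### API

Orientations are given as a rotation vector (axis times angle).
In Python, from workcell import monitor, viewer, ticket, env gives the robot as it stands.
- The arm moves only by the tool step_arm, never from a script. Its argument "deltas" is text: rows parted by semicolons, each of 7 numbers parted by spaces: the shift along the tool's x, y, z normalised to -1 to 1, where 1 is 1 m, then the turn, a rotation vector about the tool's x, y, z normalised to -1 to 1, where 1 is pi/4 rad, then the opening, from 0 (shut) to 1 (fully open). In form: dx dy dz rx ry rz fingers; .... A call has 1 to 20 rows; each row is the pose to reach, as a shift and turn from the pose commanded when the call began, along the tool's axes at that moment; what a row does not reach only later rows make up. A row lasts 1/12 s, in which the tool goes at most 41.7 mm and 7.16 degrees, less where a joint would pass 70% of its speed; a pose out of reach is approached as far as the arm can. A call with a number of a shift or a turn outside -1 to 1 is refused whole. A call with a gripper value outside its range is refused whole. The fingers move at their own pace and stop on an object; "force" is the grip in N (left out, the last holds). Time passes only in rows, so rows that repeat a pose let the fingers close. It gives the time, the measured TCP pose, the force and the opening at its end, in the units of the state.
- monitor.get_state(): the state, without advancing time (a new reading comes with each control period).
- viewer.snapshot(name): name is "scene" or "top" or "wrist"; returns a dict with "frame" (384x512x3 uint8, red, green, blue), "fov_y" (degrees; the focal length in pixels is half the picture's height over the tangent of half this angle, whatever the lens; pixels are square), "cx", "cy" (the principal point, pixels), "rvec" (rotation vector, rad) and "tvec" (3), from world to camera coordinates, as OpenCV has them. Camera axes: x right, y down, z forward; pixel columns grow to the right and rows downward; lengths in mm; the calibration is good to about 2 mm. A picture is of the moment at which its call begins. There is no depth.
- ticket.finish_job(): hands the job in, once; it reports no verdict.
The state is a dict: "t": time; "joint_pos": joint angles; "qvel": joint speeds; "tau": joint torques, N m; "position": TCP position; "eef_rot": TCP orientation; "ft_force": force on the tool from outside, world axes, zero at the start; "ft_torque": the same for the moment, N m; "gripper_width": finger opening in mm.
Only numpy, scipy, OpenCV 4.12 (cv2) and the standard library are available. Lean on these libraries where they do the work, as an engineer would, in place of code of your own. Each camera call takes 0.05 s, during which the arm holds its last target.

### The job

Set the loose square reference cell into the bench clarity meter: stand it in the square pocket of the meter's carriage with its two clear windows facing the lamp and the detector, and press it down past the leaf spring until it is fully home, then let go. The carriage is clamped somewhere along the light path, so feel for the pocket; the cell is glass, so press gently and never force it, and leave the other loose things on the bench where they are.

Things in the scene. Friction and masses are not known exactly. Their poses are not given: they have to be found in the camera images.
- cell: Loose glass cell upright on the bench, 24 x 24 x 64 mm, about 0.11 kg. Lower 30 mm: metal foot, 2 mm chamfer under. Above: clear windows on two opposite faces, grey ribbed opaque faces on the other two (hold these), 6 mm black cap. Origin: centre of underside; z up; x out through the windows, y out through the ribbed faces. Over 30 N between cell and meter is too much for it.
- meter: Clarity meter fixed to the bench, grey base 224 x 84 x 10 mm; lamp housing at one end (top 88 mm up), detector tube at the other (top 80 mm), noses 116 mm apart, 62 mm up. Between them a steel carriage, 64 mm along x, 58 mm along y. Origin: centre of underside; x is the light path, detector to lamp; y across it; z up.
- meter_deck (a point): Point on the meter's centre, x 0, y 0, at the height of the carriage's flat top (44 mm above the bench); axes as the meter. The carriage with its pocket is on the path (y 0) but clamped anywhere from 14 mm towards the detector (-x) to 14 mm towards the lamp (+x) of this point. That offset is not measured: see or feel it.
- meter_floor (a point): Same point at the height of the pocket's floor, 16 mm above the bench. The pocket is in the carriage's middle: square, 26 x 26 mm, sides along meter x and y, 28 mm deep, sharp edged. With the cell home its underside is at this height and 36 mm of it stand above the carriage.
- meter_spring (a point): Height and side (+y) of the ridge of a V-shaped brass leaf spring in the pocket's +y wall, at the pocket's middle, 14 mm below the carriage top, its slope starting 5 mm below (its x shifts with the carriage). It stands 3 mm into the pocket and yields into the wall: 3 N preload, 1.5 N/mm, 5 mm travel. It grips the cell, so the cell must be pressed home (up to about 15 N) and ends against the -y wall.
- spray_cap: Bystander: round blue cap, 50 mm diameter, 30 mm high; origin: centre of its underside. To its left stands a fixed open laptop, its screen about 0.25 m high, leaning over the region x 0.5 to 0.85 m, y above 0.05 m (robot frame): keep the arm and gripper clear of it.
- screwdriver: Bystander: small screwdriver 167 mm long lying on the bench; origin: centre of its underside.
Not all that is in view belongs to the job. Of the things that look like the cell, the middle-sized one is meant.

How it is judged (in metres and radians):
At the end, for the whole second after the job is handed in: The cell stands upright (within 3.4 degrees) in the carriage's pocket, its underside within 1.5 mm of the pocket floor, its clear windows facing lamp and detector (within 5.7 degrees of the light path, either way round), at rest and released (z of cell in the frame of meter between 0.013 and 0.0175 m and y of cell in the frame of meter between -0.003 and 0.003 m and x of cell in the frame of meter between -0.017 and 0.017 m and angle between the x axis of cell and the x axis of meter, either way round below 0.1 rad and angle between cell's own z axis and vertical below 0.06 rad and linear speed of cell below 0.01 m/s); the robot touches nothing.
It fails at once if the cell is forced: more than 30 N between it and the meter (contact force between cell and meter above 30 N).
It fails at once if a loose bystander is moved by more than 30 mm (distance of any of spray_cap, screwdriver from where it was at the start of the episode above 0.03 m).
It also fails if it takes over 64 s, if anything falls off the work surface, if the arm or the gripper's body presses on something with over 40 N, if the wrist force passes 120 N, or if a joint passes its speed limit or range.

## Working session

There is one attempt and no reset: what is moved stays moved. The work goes in short steps, Python scripts to look and compute and a tool call to move; the robot and the scene stay as the last step left them, time stands still between calls to the robot, and variables do not carry over. Pictures are saved under pics/ and viewed, and the job is handed in when it is done.

Besides the shell and the picture viewer there is one more tool, called after "Call:" as name(argument=value, ...) on one line, values as JSON. step_arm: Moves the arm, as the interface text tells. Scaled input: -1 to 1 covers 1 m each way for a shift and pi/4 rad each way for a turn. Its arguments: {"type":"object","properties":{"deltas":{"type":"string"},"force":{"type":"number"}},"required":["deltas"]}

```bash
mkdir -p pics
cat > h.py <<'E'
from workcell import monitor, viewer, ticket, env
import numpy as np, cv2
def snap(n,f):
    s=viewer.snapshot(n); cv2.imwrite('pics/'+f+'.png',s['frame'][:,:,::-1]); 
    np.savez('pics/'+f+'.npz',**{k:np.array(v) for k,v in s.items()}); return s
def load(f): return dict(np.load('pics/'+f+'.npz'))
def K(s):
    f=s['frame'].shape[0]/2/np.tan(np.radians(float(s['fov_y']))/2); return np.array([[f,0,float(s['cx'])],[0,f,float(s['cy'])],[0,0,1]])
def ray(s,u,v):
    R=cv2.Rodrigues(np.array(s['rvec'],float))[0];t=np.array(s['tvec'],float).ravel()
    return -R.T@t, R.T@np.linalg.inv(K(s))@np.array([u,v,1.])
def at(s,u,v,z):
    c,d=ray(s,u,v); return (c+d*(z-c[2])/d[2])[:2].round(1)
def proj(s,P):
    return cv2.projectPoints(np.array(P,float).reshape(-1,3),np.array(s['rvec'],float),np.array(s['tvec'],float),K(s),None)[0].reshape(-1,2)
E
python3 - <<'E'
from h import *
for n in ['scene','top','wrist']:
    s=snap(n,n+'0'); print(n,ray(s,256,192),s['fov_y'])
print(monitor.get_state())
E
```

```text
scene (array([299.4863018 , 431.35749918, 791.37988072]), array([ 0.30359257, -0.56242932, -0.7691009 ])) 49.56194481700499
top (array([ 362.54262375,  -81.13653182, 1098.67245316]), array([ 0.22535533, -0.03033575, -0.97381214])) 42.58028826535049
wrist (array([ 286.83828077, -562.14742268,  373.69213952]), array([-0.30573821, -0.11228884, -0.9457217 ])) 61.52860525493206
{'t': 0.15, 'joint_pos': array([-1.32964744e+00,  4.91381780e-01,  1.55932413e+00, -2.64528051e-06,
        1.09171846e+00, -1.05589774e-01]), 'qvel': array([ 3.93000804e-04, -2.99576586e-03, -2.73253592e-03,  7.90281598e-05,
        7.50091985e-04,  1.92541258e-03]), 'tau': array([ 1.71965057e-03, -6.18706799e+01, -2.61691511e+01, -1.04919170e-04,
        3.21947788e-03,  8.06078020e-06]), 'position': array([ 212.39434724, -587.68070547,  303.48133339]), 'eef_rot': array([-2.57089834e+00,  1.80462187e+00,  9.86504607e-04]), 'ft_force': array([-0.47575635, -0.22451002,  0.39867418]), 'ft_torque': array([-0.02283381, -0.072427  ,  0.04414657]), 'gripper_width': 85.43284066283742}
```

View pics/scene0.png

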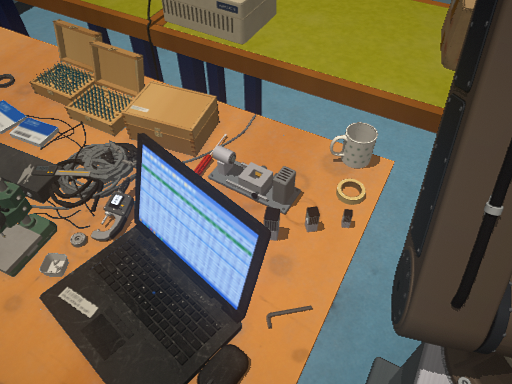

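View pics/top0.png

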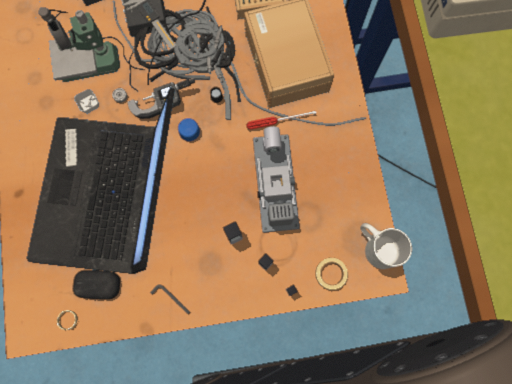

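View pics/wrist0.png

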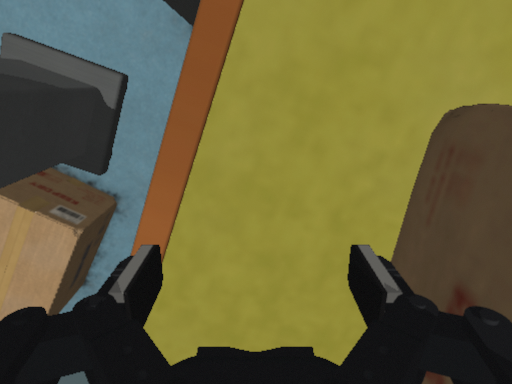

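The scene and top views show three cell-like blocks, at top-view pixels (233,232), (266,262) and (293,292). The middle one looks middle-sized. The meter is around (277,185). I'll zoom in.

Run:
```python
from h import *
s=load('top0');t=load('scene0')
c=s['frame'][110:310,200:350,::-1]; cv2.imwrite('pics/ct.png',cv2.resize(c,None,fx=3,fy=3,interpolation=cv2.INTER_CUBIC)[:600])
c=t['frame'][130:245,190:370,::-1]; cv2.imwrite('pics/cs.png',cv2.resize(c,None,fx=4.4,fy=4.4,interpolation=cv2.INTER_CUBIC))
for u,v in [(235,240),(266,267),(293,294)]: print(at(s,u,v,0))
```

```text
[515.3 -51.5]
[ 445.  -110.3]
[ 377.9 -159. ]
```

View pics/ct.png

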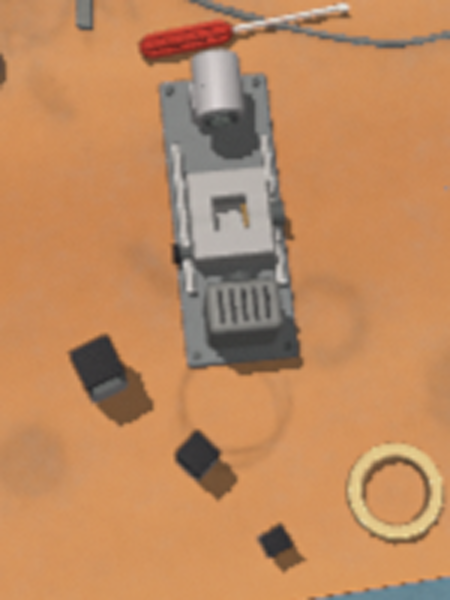

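View pics/cs.png

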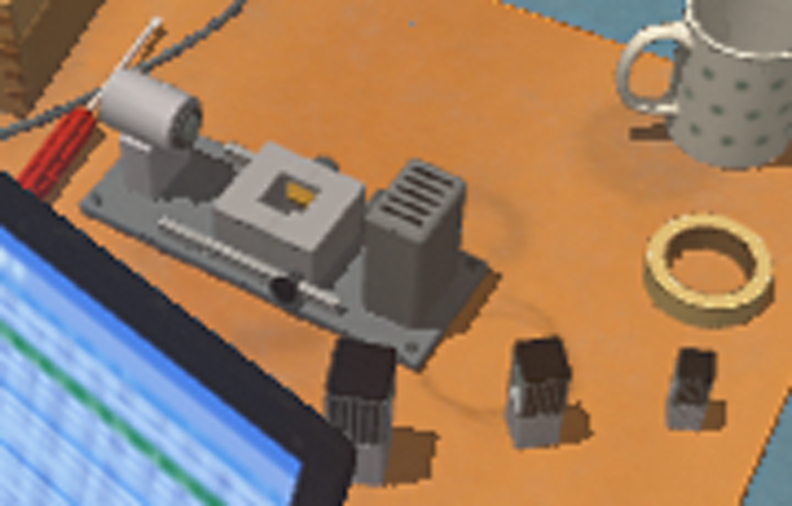

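Run:
```python
from h import *
from scipy.spatial.transform import Rotation as Ro
s=load('top0')
g=lambda p,z:at(s,200+p[0]/3-.33,110+p[1]/3-.33,z)
B=np.array([g(p,10) for p in [(160,83),(267,75),(299,357),(190,367)]]);print('base',B,B.mean(0))
for a,b in [(0,3),(1,2)]: d=B[b]-B[a];print(np.hypot(*d),np.degrees(np.arctan2(d[1],d[0])))
C=np.array([g(p,44) for p in [(212,196),(246,193),(250,227),(216,231)]]);print('pocket',C,C.mean(0))
C=np.array([g(p,44) for p in [(187,171),(268,167),(276,249),(196,257)]]);print('carr',C,C.mean(0))
C=np.array([g(p,64) for p in [(199,430),(220,455),(198,480),(176,457)]]);print('cell',C,C.mean(0))
R=Ro.from_rotvec(monitor.get_state()['eef_rot']).as_matrix();print(R.round(3))
c,d=ray(load('wrist0'),256,192);p=monitor.get_state()['position'];print(R.T@(c-p),R.T@d)
```

```text
base [[ 744.6 -128.8]
 [ 737.8 -211.9]
 [ 516.2 -197.2]
 [ 521.6 -116. ]] [ 630.05  -163.475]
223.3670521809338 176.71487826120403
222.0870324895174 176.20480237994988
pocket [[ 639.7 -151.5]
 [ 638.  -176.6]
 [ 612.  -175.1]
 [ 613.  -150. ]] [ 625.675 -163.3  ]
carr [[ 661.6 -136.3]
 [ 655.1 -196.1]
 [ 592.6 -191.1]
 [ 596.  -132.3]] [ 626.325 -163.95 ]
cell [[ 469.  -113.3]
 [ 449.5 -124.9]
 [ 434.9 -107. ]
 [ 453.   -94.5]] [ 451.6   -109.925]
[[ 0.34  -0.94  -0.   ]
 [-0.94  -0.34   0.001]
 [-0.001 -0.    -1.   ]]
[  1.22677434 -78.69650389 -70.20513063] [0.00248835 0.32578259 0.94569217]
```

The carriage pocket is at top crop (231,212), which is about (626,-163.5). The meter's x axis points at about 176.5° in the world. The cell is at about (452,-110), and its ribbed faces look to be along about 125°/-55°. I'll move above it for a close look.

```bash
cat >> h.py <<'E'
import json,os
from scipy.spatial.transform import Rotation as Ro
def Rt(yaw):
    a=np.radians(yaw); return np.array([[np.cos(a),np.sin(a),0],[np.sin(a),-np.cos(a),0],[0,0,-1]])
def cmd():
    if os.path.exists('cmd.json'):
        c=json.load(open('cmd.json')); return np.array(c['p']),np.array(c['R'])
    return np.array([212.453,-587.793,303.927]),Ro.from_rotvec([-2.57089834,1.80462187,9.8e-4]).as_matrix()
def plan(p,yaw):
    p0,R0=cmd(); d=R0.T@(np.array(p,float)-p0)/1000; r=Ro.from_matrix(R0.T@Rt(yaw)).as_rotvec()/(np.pi/4)
    print('DELTA',d.round(4),r.round(4),'rows>=',np.linalg.norm(d)*1000/41.7, np.linalg.norm(r)*45/7.16)
def did(d,r):
    p0,R0=cmd(); p=p0+R0@np.array(d)*1000; R=R0@Ro.from_rotvec(np.array(r)*np.pi/4).as_matrix()
    json.dump(dict(p=p.tolist(),R=R.tolist()),open('cmd.json','w'))
    s=monitor.get_state(); Rm=Ro.from_rotvec(s['eef_rot']).as_matrix()
    print('t',s['t'],'cmd',p.round(2),'yaw',np.degrees(np.arctan2(R[1,0],R[0,0])).round(2),'meas',s['position'].round(2),np.degrees(np.arctan2(Rm[1,0],Rm[0,0])).round(2),'f',s['ft_force'].round(2),'m',s['ft_torque'].round(3),'w',round(s['gripper_width'],2))
    return p,R
E
python3 - <<'E'
from h import *
plan([452,-110,260],-55)
E
```

```text
DELTA [-0.3679 -0.3877  0.0443] [-2.000e-04  1.000e-03 -3.363e-01] rows>= 12.860482162101244 2.1135952716689896
```

Call:
step_arm(deltas="-0.368 -0.388 0.044 0 0 -0.336 1;-0.368 -0.388 0.044 0 0 -0.336 1;-0.368 -0.388 0.044 0 0 -0.336 1;-0.368 -0.388 0.044 0 0 -0.336 1;-0.368 -0.388 0.044 0 0 -0.336 1;-0.368 -0.388 0.044 0 0 -0.336 1;-0.368 -0.388 0.044 0 0 -0.336 1;-0.368 -0.388 0.044 0 0 -0.336 1;-0.368 -0.388 0.044 0 0 -0.336 1;-0.368 -0.388 0.044 0 0 -0.336 1;-0.368 -0.388 0.044 0 0 -0.336 1;-0.368 -0.388 0.044 0 0 -0.336 1;-0.368 -0.388 0.044 0 0 -0.336 1;-0.368 -0.388 0.044 0 0 -0.336 1;-0.368 -0.388 0.044 0 0 -0.336 1;-0.368 -0.388 0.044 0 0 -0.336 1;-0.368 -0.388 0.044 0 0 -0.336 1")

```text
t: 1.57
position: [452.0, -110.7, 259.9]
eef_rot: [2.786, -1.452, 0.0]
ft_force: [-0.1, 0.1, -0.3]
gripper_width: 85.4
```

Run:
```python
from h import *
did([-0.368,-0.388,0.044],[0,0,-.336])
s=snap('wrist','w1'); cv2.imwrite('pics/w1b.png',cv2.resize(s['frame'][:,:,::-1],(800,600),interpolation=cv2.INTER_CUBIC))
```

```text
t 1.5667 cmd [ 452.29 -109.8   260.26] yaw -55.01 meas [ 451.97 -110.66  259.92] -55.07 f [-0.11  0.08 -0.3 ] m [-0.019 -0.03   0.028] w 85.44
```

View pics/w1b.png

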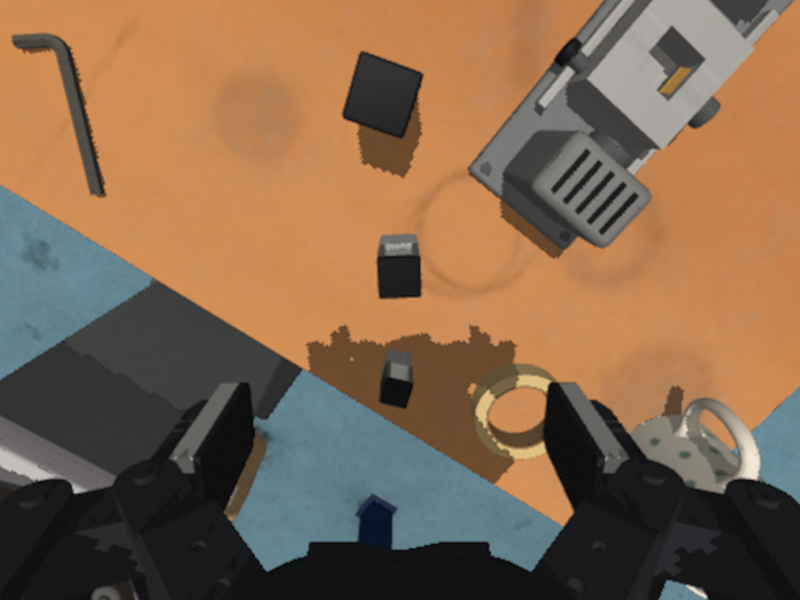

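In the wrist view the middle cell's cap is at about (399,275) of 800x600. A clear window faces the camera, so the ribbed faces lie along the jaw axis. Next I'll measure the corners more exactly.

Run:
```python
from h import *
s=load('w1')
f=s['frame'][:,:,::-1]
c=f[145:195,236:276]; a=cv2.resize(c,None,fx=10,fy=10,interpolation=cv2.INTER_CUBIC)
c=f[10:110,360:470]; b=cv2.resize(c,None,fx=5,fy=5,interpolation=cv2.INTER_CUBIC)
cv2.imwrite('pics/w1a.png',a);cv2.imwrite('pics/w1m.png',b)
```

```text
(no output)
```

View pics/w1a.png

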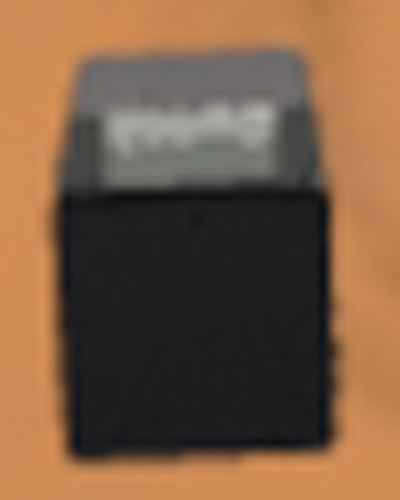

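View pics/w1m.png

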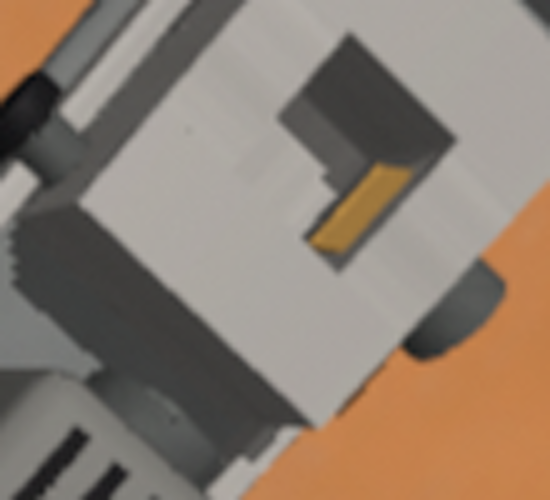

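Run:
```python
from h import *
s=load('w1')
st=monitor.get_state()
g=lambda p,z:at(s,236+p[0]/10-.45,145+p[1]/10-.45,z)
C=np.array([g(p,64) for p in [(62,190),(328,192),(330,448),(72,455)]]);print(C,C.mean(0))
e=lambda a,b:(np.hypot(*(C[b]-C[a])),np.degrees(np.arctan2(*(C[b]-C[a])[::-1])))
for a,b in [(0,1),(3,2),(0,3),(1,2)]: print(e(a,b))
g=lambda p,z:at(s,360+p[0]/5-.4,10+p[1]/5-.4,z)
C=np.array([g(p,44) for p in [(350,33),(457,138),(338,270)]]);print(C,(C[0]+C[2])/2)
for a,b in [(0,1),(1,2)]: print(e(a,b))
c=np.array([g(p,44) for p in [(78,203),(315,428)]]);d=c[1]-c[0];print('carr edge',c,np.hypot(*d),np.degrees(np.arctan2(d[1],d[0])))
```

```text
[[ 456.2  -95.5]
 [ 469.  -114.1]
 [ 450.5 -127.6]
 [ 437.1 -109.5]] [ 453.2   -111.675]
(np.float64(22.578751072634645), np.float64(-55.46533842860062))
(np.float64(22.520435164534437), np.float64(-53.486288224445794))
(np.float64(23.681427321848627), np.float64(-143.75916924973538))
(np.float64(22.901964981197573), np.float64(-143.88065915052024))
[[ 637.4 -152.5]
 [ 636.2 -177.6]
 [ 610.5 -175.9]] [ 623.95 -164.2 ]
(np.float64(25.12866888635368), np.float64(-92.73715630506054))
(np.float64(25.756164310704385), np.float64(176.21552009051211))
carr edge [[ 593.6 -133.7]
 [ 589.9 -190.6]] 57.02017186926045 -93.72049804941311
```

Run:
```python
from h import *
s=monitor.get_state();print(s['position'],s['t'])
plan([452.6,-110.6,106.4],-54.2)
```

```text
[ 451.94290205 -110.83610419  259.94945477] 1.6167
DELTA [0.0009 0.0003 0.1539] [-0.0004  0.001  -0.0181] rows>= 3.6898470283581064 0.11377829743850551
```

Call:
step_arm(deltas="0.0005 -0.0003 0.04 0 0 -0.018 1;0.0005 -0.0003 0.08 0 0 -0.018 1;0.0005 -0.0003 0.115 0 0 -0.018 1;0.0005 -0.0003 0.14 0 0 -0.018 1;0.0005 -0.0003 0.1535 0 0 -0.018 1;0.0005 -0.0003 0.1535 0 0 -0.018 1;0.0005 -0.0003 0.1535 0 0 -0.018 1;0.0005 -0.0003 0.1535 0 0 -0.018 1")

```text
t: 2.28
position: [453.0, -110.8, 107.3]
eef_rot: [-2.796, 1.433, -0.002]
ft_force: [0.3, -0.6, 0.8]
gripper_width: 84.9
```

Run:
```python
from h import *
did([.0005,-.0003,.1535],[0,0,-.018])
s=snap('wrist','w2'); cv2.imwrite('pics/w2b.png',cv2.resize(s['frame'][:,:,::-1],(800,600),interpolation=cv2.INTER_CUBIC))
```

```text
t 2.2833 cmd [ 452.8  -109.92  106.76] yaw -54.2 meas [ 453.04 -110.8   107.31] -54.27 f [ 0.27 -0.59  0.78] m [-0.017  0.035 -0.002] w 84.9
```

View pics/w2b.png

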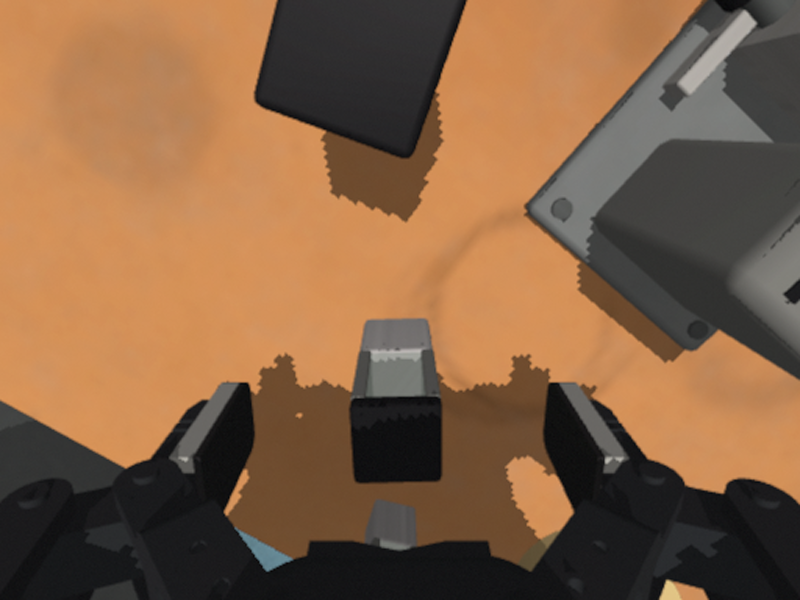

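The cell's cap is at (397,440), centred between the jaws. I'll check its position along the jaw-perpendicular axis, then close.

Run:
```python
from h import *
s=load('w2');k=512/800
C=np.array([at(s,u*k-.2,v*k-.2,64) for u,v in [(352,398),(440,398),(441,481),(357,482)]]);print(C,C.mean(0))
p=monitor.get_state();R=Ro.from_rotvec(p['eef_rot']).as_matrix()
print((R.T[:2,:2]@(C.mean(0)-p['position'][:2])),p['position'])
```

```text
[[ 457.4  -94.6]
 [ 470.4 -112.8]
 [ 450.5 -128.2]
 [ 437.  -110.1]] [ 453.825 -111.425]
[ 1.02730862 -0.14100019] [ 453.11034002 -110.67366208  107.53018434]
```

Call:
step_arm(deltas="0 0 0 0 0 0 0.27;0 0 0 0 0 0 0.2;0 0 0 0 0 0 0.2;0 0 0 0 0 0 0.2;0 0 0 0 0 0 0.2;0 0 0 0 0 0 0.2;0 0 0 0 0 0 0.2;0 0 0 0 0 0 0.2;0 0 0 0 0 0 0.2;0 0 0 0 0 0 0.2;0 0 0 0 0 0 0.2;0 0 0 0 0 0 0.2", force=45)

```text
t: 3.33
position: [452.9, -110.0, 106.7]
eef_rot: [2.797, -1.431, 0.001]
ft_force: [-0.2, 0.0, 5.9]
gripper_width: 23.2
```

Call:
step_arm(deltas="0 0 -0.01 0 0 0 0.2;0 0 -0.03 0 0 0 0.2;0 0 -0.06 0 0 0 0.2;0 0 -0.09 0 0 0 0.2;0 0 -0.11 0 0 0 0.2;0 0 -0.11 0 0 0 0.2;0 0 -0.11 0 0 0 0.2")

```text
t: 3.92
position: [452.8, -110.0, 216.9]
eef_rot: [-2.797, 1.431, -0.003]
ft_force: [-0.5, 0.5, -1.4]
gripper_width: 23.2
```

Run:
```python
from h import *
did([0,0,-.11],[0,0,0])
s=snap('wrist','w3'); cv2.imwrite('pics/w3b.png',cv2.resize(s['frame'][:,:,::-1],(800,600),interpolation=cv2.INTER_CUBIC))
plan([625,-164,217],-93.7)
```

```text
t 3.9167 cmd [ 452.82 -110.01  216.76] yaw -54.2 meas [ 452.82 -110.02  216.89] -54.19 f [-0.52  0.51 -1.39] m [ 0.016  0.034 -0.05 ] w 23.24
DELTA [ 0.1445 -0.1081 -0.0003] [-0.      0.0011  0.8777] rows>= 4.327328339881262 5.51630716243977
```

View pics/w3b.png

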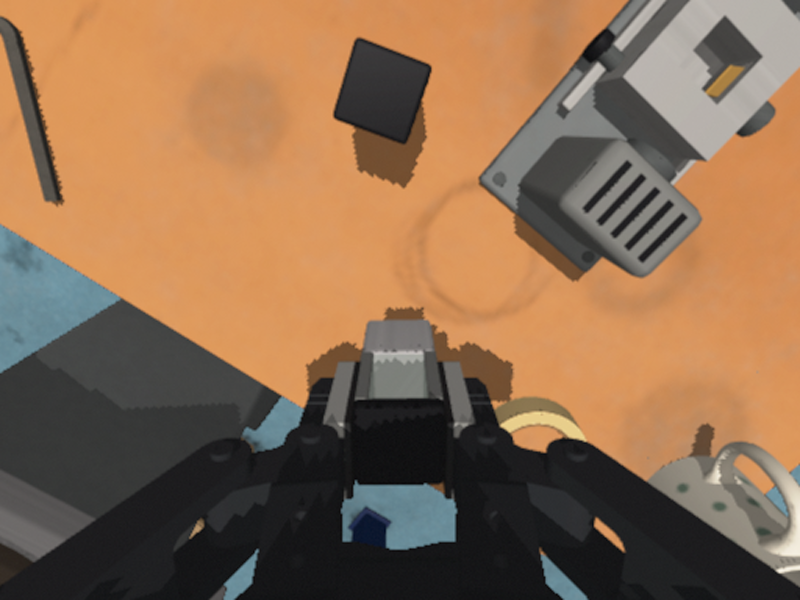

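The cell is lifted and held square between the pads, with its cap at (399,441). I'll move above the pocket and keep it high.

Call:
step_arm(deltas="0.029 -0.022 0 0 0 0.15 0.2;0.058 -0.044 0 0 0 0.3 0.2;0.087 -0.066 0 0 0 0.45 0.2;0.116 -0.088 0 0 0 0.6 0.2;0.135 -0.101 0 0 0 0.74 0.2;0.1445 -0.108 0 0 0 0.84 0.2;0.1445 -0.108 0 0 0 0.878 0.2;0.1445 -0.108 0 0 0 0.878 0.2;0.1445 -0.108 0 0 0 0.878 0.2;0.1445 -0.108 0 0 0 0.878 0.2;0.1445 -0.108 0 0 0 0.878 0.2;0.1445 -0.108 0 0 0 0.878 0.2")

```text
t: 4.97
position: [624.7, -164.0, 216.3]
eef_rot: [2.149, -2.291, -0.0]
ft_force: [0.4, -0.3, -1.4]
gripper_width: 23.7
```

Run:
```python
from h import *
did([.1445,-.108,0],[0,0,.878])
s=snap('wrist','w4'); cv2.imwrite('pics/w4b.png',cv2.resize(s['frame'][:,:,::-1],(800,600),interpolation=cv2.INTER_CUBIC))
```

```text
t 4.9667 cmd [ 624.94 -164.04  216.69] yaw -93.71 meas [ 624.7  -164.    216.35] -93.67 f [ 0.38 -0.28 -1.43] m [ 0.028 -0.015 -0.014] w 23.68
```

View pics/w4b.png

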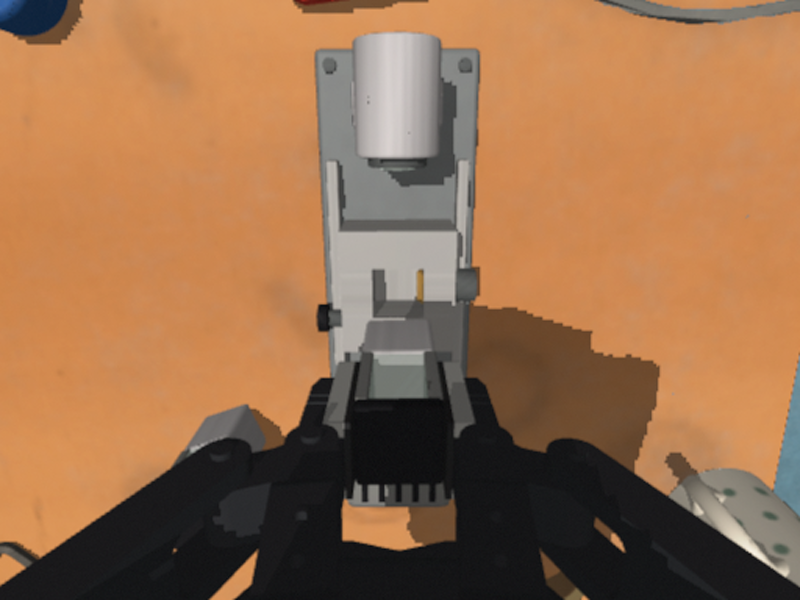

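Run:
```python
from h import *
s=load('w4')
f=s['frame'][:,:,::-1]
c=f[130:320,200:312]; cv2.imwrite('pics/w4c.png',cv2.resize(c,None,fx=3.1,fy=3.1,interpolation=cv2.INTER_CUBIC))
c=f[140:232,202:310]; cv2.imwrite('pics/w4d.png',cv2.resize(c,None,fx=6,fy=6,interpolation=cv2.INTER_CUBIC))
```

```text
(no output)
```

View pics/w4d.png

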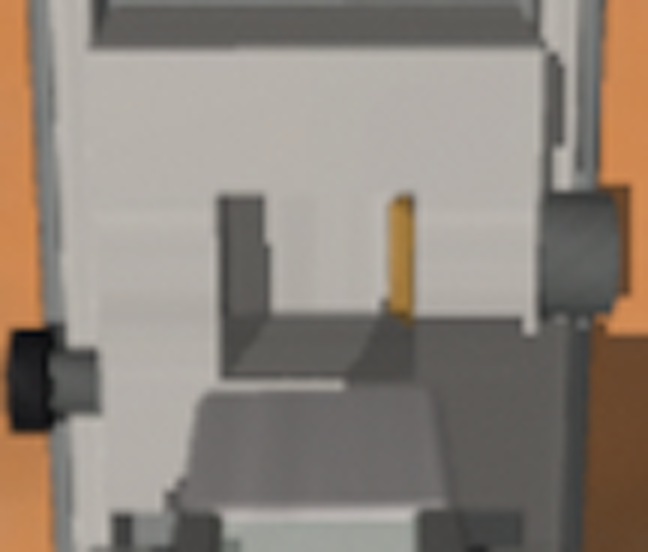

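Run:
```python
from h import *
s=load('w4');st=monitor.get_state();p=st['position'];print(p)
R=Rt(-93.7)
g=lambda q,z:(R.T[:2,:2]@(np.array(at(s,202+q[0]/6-.42,140+q[1]/6-.42,z))-p[:2])).round(1)
print('tool-frame: pocket FL,FR,NL,NR',[g(q,44) for q in [(217,195),(415,195),(220,379),(415,379)]])
print('carr far edge',[g(q,44) for q in [(92,47),(543,45)]])
print('cell bottom front',[g(q,z) for q,z in [((203,390),112),((432,388),112)]], [g(q,z) for q,z in [((203,390),110),((432,388),110)]])
k=.64
h=lambda q,z:(R.T[:2,:2]@(np.array(at(s,q[0]*k-.2,q[1]*k-.2,z))-p[:2])).round(1)
print('cap',[h(q,173.7) for q in [(353,401),(445,401),(445,483),(353,483)]])
print('base far',[h(q,10) for q in [(317,50),(479,50)]])
```

```text
[ 624.75361259 -164.02634879  216.44370811]
tool-frame: pocket FL,FR,NL,NR [array([-12.6, -11.8]), array([ 13.1, -11.8]), array([-12.7,  13.8]), array([13.5, 13.8])]
carr far edge [array([-28.2, -31.3]), array([ 29. , -31.5])]
cell bottom front [array([-10.5, -11.1]), array([ 11.6, -11.3])] [array([-10.6, -10.3]), array([ 11.7, -10.5])]
cap [array([-10.7, -13.1]), array([ 12.5, -13.2]), array([13.3, 11.7]), array([-11.4,  11.8])]
base far [array([ -40.1, -116. ]), array([  40.9, -116. ])]
```

The pocket centre is about 1.4 mm off the cell along tool y. I'll correct that and descend to just above the deck.

Call:
step_arm(deltas="-0.0008 0.0014 0.015 0 0 0 0.2;-0.0008 0.0014 0.03 0 0 0 0.2;-0.0008 0.0014 0.045 0 0 0 0.2;-0.0008 0.0014 0.055 0 0 0 0.2;-0.0008 0.0014 0.061 0 0 0 0.2;-0.0008 0.0014 0.063 0 0 0 0.2;-0.0008 0.0014 0.063 0 0 0 0.2;-0.0008 0.0014 0.063 0 0 0 0.2;-0.0008 0.0014 0.063 0 0 0 0.2")

```text
t: 5.77
position: [623.8, -163.3, 154.2]
eef_rot: [-2.148, 2.292, -0.002]
ft_force: [0.8, -0.2, -0.5]
gripper_width: 23.3
```

Run:
```python
from h import *
did([-.0008,.0014,.063],[0,0,0])
s=snap('wrist','w5'); f=s['frame'][:,:,::-1]
c=f[150:320,190:320]; cv2.imwrite('pics/w5c.png',cv2.resize(c,None,fx=3.5,fy=3.5,interpolation=cv2.INTER_CUBIC))
```

```text
t 5.7667 cmd [ 623.58 -163.1   153.69] yaw -93.71 meas [ 623.85 -163.29  154.18] -93.71 f [ 0.81 -0.17 -0.46] m [ 0.027 -0.037  0.031] w 23.34
```

View pics/w5c.png

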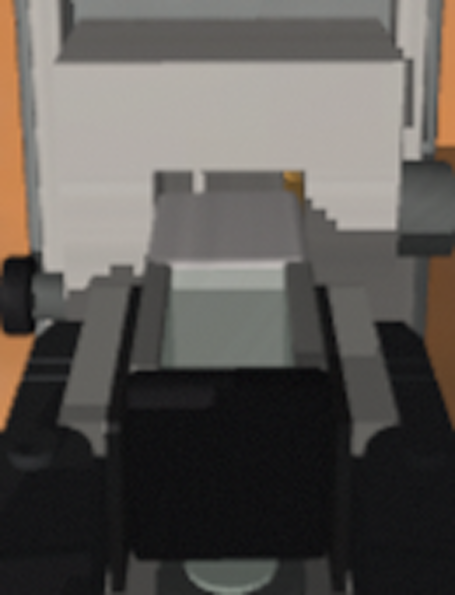

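Run:
```python
from h import *
s=load('w5');p=monitor.get_state()['position'];print(p)
R=Rt(-93.7)
g=lambda q,z:(R.T[:2,:2]@(np.array(at(s,190+q[0]/3.5-.36,150+q[1]/3.5-.36,z))-p[:2])).round(1)
print([g(q,44) for q in [(154,171),(304,171),(57,61),(405,61)]],[g(q,p[2]-106.7) for q in [(158,193),(298,193)]],'cap',[g(q,p[2]-42.7) for q in [(129,371),(331,371),(326,560),(132,560)]])
```

```text
[ 623.81451499 -163.26643027  154.13174791]
[array([-11.8, -12.9]), array([ 13.7, -12.9]), array([-27.4, -32.3]), array([ 30. , -32.3])] [array([-11. , -10.3]), array([ 12.6, -10.2])] cap [array([-10.4, -13.5]), array([ 12.5, -13.5]), array([12.6, 12. ]), array([-10.7,  12. ])]
```

Call:
step_arm(deltas="0 0.0003 0.001 0 0 0 0.2;0 0.0003 0.002 0 0 0 0.2;0 0.0003 0.003 0 0 0 0.2;0 0.0003 0.004 0 0 0 0.2;0 0.0003 0.0045 0 0 0 0.2;0 0.0003 0.0045 0 0 0 0.2")

```text
t: 6.32
position: [623.4, -163.2, 148.9]
eef_rot: [-2.148, 2.292, -0.0]
ft_force: [-0.0, 0.5, -0.8]
gripper_width: 23.5
```

Run:
```python
from h import *
did([0,.0003,.0045],[0,0,0])
```

```text
t 6.3167 cmd [ 623.28 -163.08  149.19] yaw -93.71 meas [ 623.4  -163.21  148.89] -93.71 f [-0.02  0.47 -0.8 ] m [ 0.023 -0.074  0.011] w 23.54
```

Call:
step_arm(deltas="0 0 0.001 0 0 0 0.2;0 0 0.002 0 0 0 0.2;0 0 0.003 0 0 0 0.2;0 0 0.003 0 0 0 0.2")

```text
t: 6.65
position: [623.5, -163.2, 145.8]
eef_rot: [-2.148, 2.292, -0.001]
ft_force: [3.0, 0.2, -1.5]
gripper_width: 23.5
```

Run:
```python
from h import *
did([0,0,.003],[0,0,0])
```

```text
t 6.65 cmd [ 623.28 -163.07  146.19] yaw -93.71 meas [ 623.51 -163.25  145.8 ] -93.71 f [ 2.95  0.25 -1.54] m [-0.029 -0.528 -0.006] w 23.54
```

A side force of +3 N in x means the cell is touching the lamp-side wall. I'll back off 0.6 mm towards the detector and keep going down.

Call:
step_arm(deltas="0 -0.0006 0 0 0 0 0.2;0 -0.0006 0.001 0 0 0 0.2;0 -0.0006 0.002 0 0 0 0.2;0 -0.0006 0.003 0 0 0 0.2;0 -0.0006 0.003 0 0 0 0.2")

```text
t: 7.07
position: [623.8, -163.2, 142.6]
eef_rot: [2.148, -2.292, -0.0]
ft_force: [1.3, 0.5, -1.5]
gripper_width: 23.8
```

Run:
```python
from h import *
did([0,-.0006,.003],[0,0,0])
```

```text
t 7.0667 cmd [ 623.88 -163.11  143.19] yaw -93.71 meas [ 623.79 -163.18  142.6 ] -93.71 f [ 1.25  0.47 -1.47] m [-0.006 -0.173 -0.014] w 23.81
```

Call:
step_arm(deltas="0 -0.0003 0.001 0 0 0 0.2;0 -0.0003 0.002 0 0 0 0.2;0 -0.0003 0.003 0 0 0 0.2;0 -0.0003 0.004 0 0 0 0.2;0 -0.0003 0.004 0 0 0 0.2")

```text
t: 7.48
position: [624.1, -163.1, 138.7]
eef_rot: [2.148, -2.292, -0.001]
ft_force: [-0.6, 0.7, -0.9]
gripper_width: 23.4
```

Run:
```python
from h import *
did([0,-.0003,.004],[0,0,0])
```

```text
t 7.4833 cmd [ 624.17 -163.13  139.19] yaw -93.71 meas [ 624.1  -163.12  138.67] -93.71 f [-0.56  0.7  -0.88] m [ 0.13   0.031 -0.015] w 23.44
```

Call:
step_arm(deltas="0 0 0.001 0 0 0 0.2;0 0 0.002 0 0 0 0.2;0 0 0.003 0 0 0 0.2;0 0 0.003 0 0 0 0.2")

```text
t: 7.82
position: [624.3, -163.0, 136.1]
eef_rot: [-2.148, 2.292, -0.0]
ft_force: [0.2, 4.2, 3.3]
gripper_width: 22.9
```

Run:
```python
from h import *
did([0,0,.003],[0,0,0])
```

```text
t 7.8167 cmd [ 624.17 -163.12  136.19] yaw -93.71 meas [ 624.33 -163.04  136.09] -93.71 f [0.17 4.2  3.35] m [ 0.714 -0.044 -0.043] w 22.88
```

Now on the spring, with +4.2 N in y and about 4 N upward. I'll press on.

Call:
step_arm(deltas="0 0 0.001 0 0 0 0.2;0 0 0.002 0 0 0 0.2;0 0 0.003 0 0 0 0.2;0 0 0.003 0 0 0 0.2")

```text
t: 8.15
position: [624.2, -163.0, 132.6]
eef_rot: [-2.148, 2.292, 0.0]
ft_force: [1.1, 3.5, 0.4]
gripper_width: 23.7
```

Run:
```python
from h import *
did([0,0,.003],[0,0,0])
```

```text
t 8.15 cmd [ 624.17 -163.12  133.19] yaw -93.71 meas [ 624.18 -163.04  132.63] -93.71 f [1.13 3.52 0.4 ] m [ 0.903 -0.222 -0.01 ] w 23.71
```

Call:
step_arm(deltas="0 0 0.001 0 0 0 0.2;0 0 0.002 0 0 0 0.2;0 0 0.003 0 0 0 0.2;0 0 0.004 0 0 0 0.2;0 0 0.005 0 0 0 0.2;0 0 0.006 0 0 0 0.2;0 0 0.006 0 0 0 0.2")

```text
t: 8.73
position: [624.1, -163.2, 126.5]
eef_rot: [2.148, -2.292, -0.001]
ft_force: [0.9, 4.8, 0.6]
gripper_width: 23.6
```

Run:
```python
from h import *
did([0,0,.006],[0,0,0])
```

```text
t 8.7333 cmd [ 624.17 -163.12  127.19] yaw -93.71 meas [ 624.07 -163.17  126.54] -93.71 f [0.9  4.8  0.56] m [ 0.932 -0.132  0.032] w 23.6
```

Call:
step_arm(deltas="0 0 0.001 0 0 0 0.2;0 0 0.002 0 0 0 0.2;0 0 0.003 0 0 0 0.2;0 0 0.0035 0 0 0 0.2;0 0 0.0035 0 0 0 0.2")

```text
t: 9.15
position: [624.1, -163.2, 123.1]
eef_rot: [2.148, -2.292, -0.001]
ft_force: [0.5, 6.0, 1.3]
gripper_width: 23.2
```

Run:
```python
from h import *
did([0,0,.0035],[0,0,0])
```

```text
t 9.15 cmd [ 624.17 -163.11  123.69] yaw -93.71 meas [ 624.07 -163.2   123.06] -93.71 f [0.47 6.05 1.25] m [ 0.953 -0.15  -0.062] w 23.23
```

Call:
step_arm(deltas="0 0 0.0005 0 0 0 0.2;0 0 0.001 0 0 0 0.2;0 0 0.001 0 0 0 0.2")

```text
t: 9.4
position: [624.1, -163.2, 122.8]
eef_rot: [2.148, -2.292, -0.0]
ft_force: [-1.3, 4.8, 6.8]
gripper_width: 23.1
```

Run:
```python
from h import *
did([0,0,.001],[0,0,0])
```

```text
t 9.4 cmd [ 624.17 -163.11  122.69] yaw -93.71 meas [ 624.11 -163.19  122.77] -93.71 f [-1.3   4.79  6.82] m [1.061 0.209 0.003] w 23.07
```

Force rose from 1.3 to 6.8 N at the expected floor height. A small extra press will confirm it.

Call:
step_arm(deltas="0 0 0.0003 0 0 0 0.2;0 0 0.0006 0 0 0 0.2;0 0 0.0006 0 0 0 0.2")

```text
t: 9.65
position: [624.1, -163.2, 122.7]
eef_rot: [-2.148, 2.292, -0.0]
ft_force: [-2.5, 6.5, 11.3]
gripper_width: 23.4
```

Run:
```python
from h import *
did([0,0,.0006],[0,0,0])
```

```text
t 9.65 cmd [ 624.17 -163.11  122.09] yaw -93.71 meas [ 624.14 -163.2   122.72] -93.71 f [-2.49  6.45 11.32] m [1.199 0.553 0.003] w 23.42
```

It's on the floor at 11 N with no further travel. Opening now.

Call:
step_arm(deltas="0 0 0 0 0 0 0.4;0 0 0 0 0 0 0.6;0 0 0 0 0 0 0.6;0 0 0 0 0 0 0.6;0 0 0 0 0 0 0.6;0 0 0 0 0 0 0.6;0 0 0 0 0 0 0.6")

```text
t: 10.23
position: [624.2, -163.3, 121.7]
eef_rot: [2.148, -2.292, 0.0]
ft_force: [0.0, -0.4, 0.2]
gripper_width: 50.9
```

Run:
```python
from h import *
did([0,0,0],[0,0,0])
s=snap('wrist','w6'); cv2.imwrite('pics/w6b.png',cv2.resize(s['frame'][:,:,::-1],(800,600),interpolation=cv2.INTER_CUBIC))
```

```text
t 10.2333 cmd [ 624.17 -163.11  122.09] yaw -93.71 meas [ 624.16 -163.35  121.69] -93.71 f [ 0.05 -0.39  0.2 ] m [-0.009  0.032 -0.012] w 50.86
```

View pics/w6b.png

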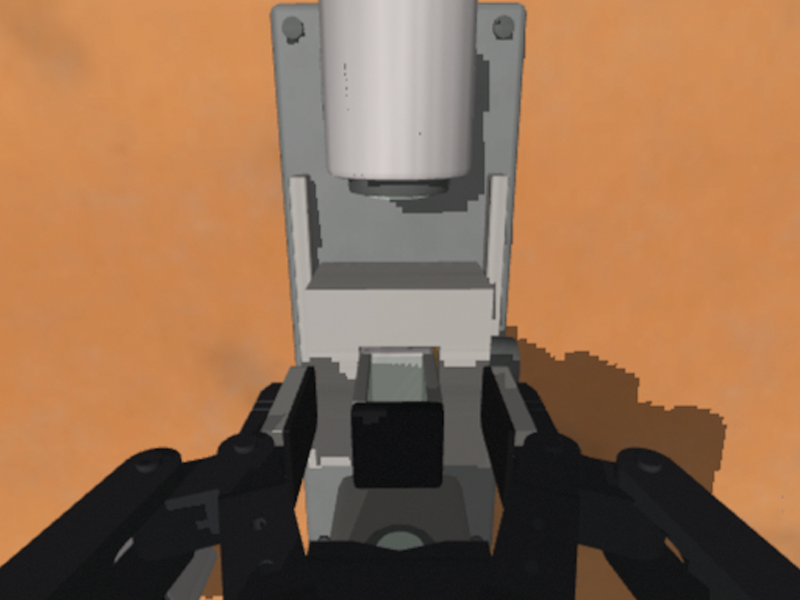

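The cell is released and seated upright in the pocket, with its cap at (397,445) and the jaws clear on both sides. I'll retreat straight up and check its height.

Call:
step_arm(deltas="0 0 -0.02 0 0 0 0.6;0 0 -0.05 0 0 0 0.6;0 0 -0.09 0 0 0 0.6;0 0 -0.13 0 0 0 0.6;0 0 -0.16 0 0 0 0.6;0 0 -0.16 0 0 0 0.6;0 0 -0.16 0 0 0 0.6;0 0 -0.16 0 0 0 0.6")

```text
t: 10.95
position: [623.8, -163.1, 281.0]
eef_rot: [2.148, -2.292, -0.001]
ft_force: [1.1, 0.2, -0.5]
gripper_width: 51.3
```

Run:
```python
from h import *
did([0,0,-.16],[0,0,0])
s=snap('wrist','w7'); f=s['frame'][:,:,::-1]; t=snap('scene','s7')['frame'][:,:,::-1]
cv2.imwrite('pics/w7c.png',cv2.resize(f[80:330,170:350],None,fx=2.4,fy=2.4,interpolation=cv2.INTER_CUBIC))
cv2.imwrite('pics/s7c.png',cv2.resize(t[130:245,190:370],None,fx=4.4,fy=4.4,interpolation=cv2.INTER_CUBIC))
# predicted: home cell cap top corners & deck plane
R=Rt(-93.7)
for x,y in [(624.1,-163.2)]:
  P=[]
  for z in (80,44):
    for a,b in [(-12,-12),(12,-12),(12,12),(-12,12)]:
      q=R[:2,:2]@[a,b]; P.append([x+q[0],y+q[1],z])
  print(((proj(s,P)-[170,80])*2.4+.7).round(0).tolist()); 
  import numpy as np
  print(((proj(load('s7'),P)-[190,130])*4.4+1.7).round(0).tolist())
```

```text
t 10.95 cmd [ 624.2  -163.24  282.09] yaw -93.71 meas [ 623.82 -163.09  281.02] -93.71 f [ 1.07  0.19 -0.48] m [ 0.029 -0.027  0.02 ] w 51.26
[[169.0, 199.0], [236.0, 199.0], [235.0, 262.0], [170.0, 262.0], [173.0, 177.0], [233.0, 177.0], [232.0, 234.0], [174.0, 234.0]]
[[254.0, 156.0], [278.0, 129.0], [316.0, 145.0], [292.0, 173.0], [255.0, 201.0], [279.0, 174.0], [316.0, 191.0], [293.0, 218.0]]
```

View pics/w7c.png

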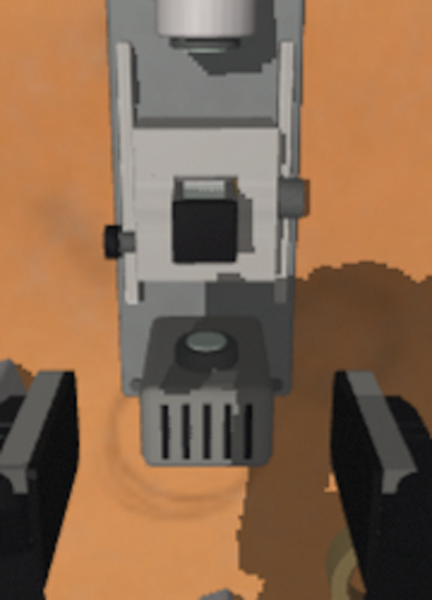

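View pics/s7c.png

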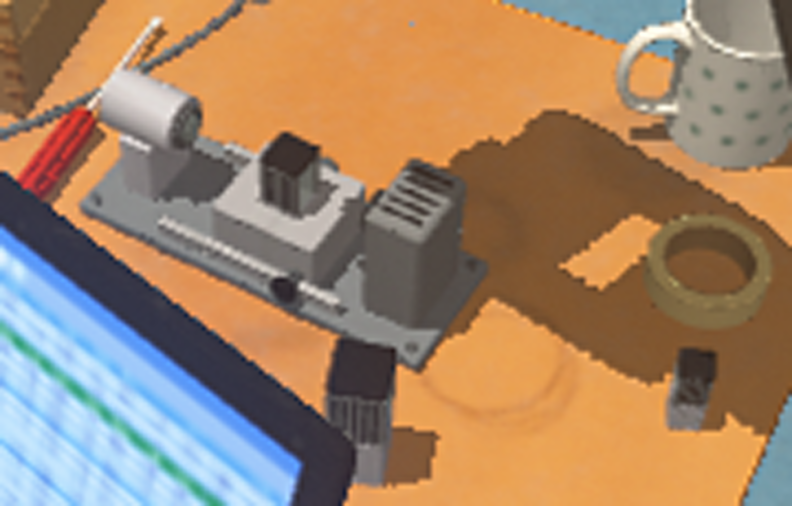

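The scene view shows the cell standing square in the carriage with its cap at about (289,155), and the bystanders are unmoved. Opening the pads could have lifted the cell a little, so I'll check by touching the cap gently with shut fingertips.

Run:
```python
from h import *
print(env.tip_extent, monitor.get_state()['position'])
```

```text
72.6 [ 623.8222341  -163.10641546  280.16694461]
```

Call:
step_arm(deltas="0 0 0.03 0 0 0 0;0 0 0.06 0 0 0 0;0 0 0.09 0 0 0 0;0 0 0.11 0 0 0 0;0 0 0.12 0 0 0 0;0 0 0.123 0 0 0 0;0 0 0.123 0 0 0 0;0 0 0.123 0 0 0 0;0 0 0.123 0 0 0 0")

```text
t: 11.8
position: [624.6, -163.4, 160.1]
eef_rot: [-2.148, 2.292, -0.003]
ft_force: [-0.4, 0.1, -0.5]
gripper_width: 0.1
```

Run:
```python
from h import *
did([0,0,.123],[0,0,0])
s=snap('wrist','w8'); cv2.imwrite('pics/w8.png',s['frame'][:,:,::-1])
```

```text
t 11.8 cmd [ 624.18 -163.14  159.09] yaw -93.71 meas [ 624.62 -163.4   160.1 ] -93.71 f [-0.41  0.06 -0.46] m [ 0.017 -0.003  0.011] w 0.15
```

View pics/w8.png

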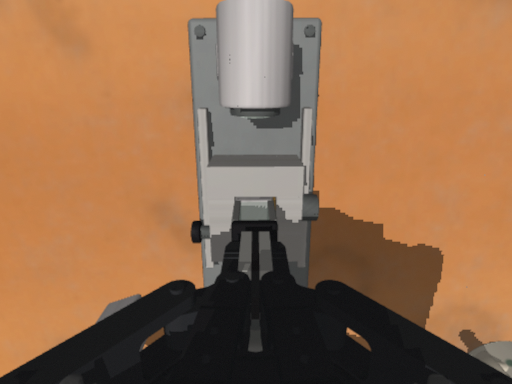

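The shut fingertips are centred over the cap at (255,232). Expected contact is at TCP z of about 152.6, so I'll come down slowly.

Call:
step_arm(deltas="0 0 0.002 0 0 0 0;0 0 0.004 0 0 0 0;0 0 0.005 0 0 0 0;0 0 0.0055 0 0 0 0;0 0 0.0055 0 0 0 0;0 0 0.0055 0 0 0 0")

```text
t: 12.35
position: [624.2, -163.2, 153.3]
eef_rot: [2.148, -2.292, 0.0]
ft_force: [0.0, -0.1, 1.3]
gripper_width: 0.3
```

Run:
```python
from h import *
did([0,0,.0055],[0,0,0])
```

```text
t 12.35 cmd [ 624.18 -163.14  153.59] yaw -93.71 meas [ 624.2  -163.25  153.26] -93.71 f [ 0.04 -0.1   1.27] m [-0.04   0.006  0.002] w 0.32
```

Call:
step_arm(deltas="0 0 0.0004 0 0 0 0;0 0 0.0008 0 0 0 0;0 0 0.0008 0 0 0 0")

```text
t: 12.6
position: [624.3, -163.2, 152.8]
eef_rot: [-2.148, 2.292, -0.001]
ft_force: [-1.1, 0.5, 2.9]
gripper_width: -0.1
```

Run:
```python
from h import *
did([0,0,.0008],[0,0,0])
```

```text
t 12.6 cmd [ 624.18 -163.14  152.79] yaw -93.71 meas [ 624.31 -163.25  152.76] -93.71 f [-1.12  0.47  2.91] m [0.181 0.05  0.048] w -0.12
```

Call:
step_arm(deltas="0 0 0.0004 0 0 0 0;0 0 0.0008 0 0 0 0;0 0 0.0008 0 0 0 0")

```text
t: 12.85
position: [624.5, -163.2, 152.7]
eef_rot: [-2.148, 2.292, -0.002]
ft_force: [-1.0, 2.2, 9.6]
gripper_width: -0.0
```

Run:
```python
from h import *
did([0,0,.0008],[0,0,0])
```

```text
t 12.85 cmd [ 624.18 -163.14  151.99] yaw -93.71 meas [ 624.5  -163.19  152.65] -93.71 f [-0.98  2.23  9.61] m [0.311 0.18  0.013] w -0.03
```

The cap stops the fingertips at TCP z 152.65, so the cap top is at 80.05 mm (nominal 80.0), and it stays put at 9.6 N. The cell is home. Retreating.

Call:
step_arm(deltas="0 0 -0.01 0 0 0 0;0 0 -0.04 0 0 0 0;0 0 -0.08 0 0 0 0;0 0 -0.11 0 0 0 0;0 0 -0.13 0 0 0 0;0 0 -0.13 0 0 0 0;0 0 -0.13 0 0 0 0;0 0 -0.13 0 0 0 0;0 0 -0.13 0 0 0 0;0 0 -0.13 0 0 0 0")

```text
t: 13.68
position: [624.0, -163.2, 280.4]
eef_rot: [2.148, -2.292, -0.003]
ft_force: [-1.0, 1.1, 0.8]
gripper_width: -0.2
```

Run:
```python
from h import *
did([0,0,-.13],[0,0,0])
f=snap('wrist','w9')['frame'][:,:,::-1]; t=snap('scene','s9')['frame'][:,:,::-1]
a=cv2.resize(f[60:300,150:370],(400,436));b=cv2.resize(t[110:250,180:370],(400,295))
o=np.zeros((436,800,3),np.uint8);o[:,:400]=a;o[:295,400:]=b;cv2.imwrite('pics/f9.png',o)
```

```text
t 13.6833 cmd [ 624.2  -163.24  281.99] yaw -93.71 meas [ 623.95 -163.22  280.45] -93.72 f [-1.03  1.09  0.81] m [-0.076  0.069  0.008] w -0.23
```

View pics/f9.png

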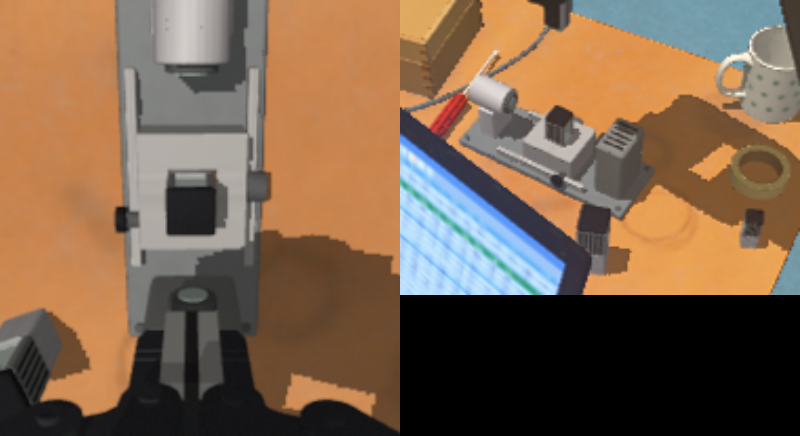

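The cell stands in the pocket, with its cap at (190,210) and a window facing the detector, and the gripper is well clear above. Handing in.

Run:
```python
from h import *
print(ticket.finish_job())
```

```text
the job is handed in; nothing more can be done
None
```

The middle-sized cell is seated in the carriage pocket with its windows facing the lamp and detector. I let go of it and handed the job in at about 14 s; no verdict was given.

- **Insertion:** I held the cell by its ribbed faces and eased it down in small steps. It briefly touched the lamp-side wall at about 3 N, so I shifted it 0.6 mm before going on. It then went past the spring and stopped on the floor at about 11 N.
- **Height check:** After letting go, I pressed the cap lightly with the closed fingertips. The cap top was at 80.05 mm (80.0 mm is fully home) and did not move under 9.6 N.
- **Force:** The highest wrist reading I saw was about 13 N in total. I read it only at the end of each move, so brief peaks were not seen.
- **Final pictures:** The cell stands upright and square to the light path, and the gripper is well clear. The screwdriver had not visibly moved. The spray cap was not in the last pictures, but the arm never went near it.
- **Disagreement:** The cameras and the measured positions differed by about 1 mm throughout, which is within the stated calibration.

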